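Prove a new stopper in the parts funnel

ROBOT

A 6-joint arm with a two-finger parallel gripper is mounted at the origin on the work surface. World frame = base frame: x ahead of the robot, y to its left, z up, the work surface at z = 0. Lengths are in m, angles in rad, forces in N, time in s.
With the tool pointing down it reaches from about 0.325 to 0.9 m from the base axis. Payload 6.1 kg.
Tool frame: the origin (TCP) lies between the finger pads; the fingertips stand bot.nose_length ahead of it and the grasp point (between the pads) lies 8 mm behind it (bot.nose_length is the distance from the TCP to the fingertips, in m); x points along the fingers, y is the direction in which the jaws open and shut, and the axes are right-handed (so a half turn about x gives the same grasp; the last joint's range is limited). The gripper opens to 87 mm and grips with 3 to 60 N. Pads are 19 mm wide; open, the fingers measure 117 mm over their backs; the gripper's body (75 mm by 190 mm) begins 51 mm behind the grasp point.
Start: joints at [-1.426, 0.22, 1.526, -0, 1.395, -0.126], TCP at [0.167, -0.602, 0.234] pointing down, gripper open.
Joint ranges: [-2.98, 2.98], [-0.91, 2.08], [0.09, 2.57], [-1.24, 4.39], [0.2, 2.65], [-2.68, 2.68]. Speed limits (rad/s): [2.57, 2.57, 3.01, 3.14, 3.14, 3.14].

INTERFACE

Orientations are given as a unit quaternion [x, y, z, w].
In Python, from bench import bot gives the robot as it stands. The module is installed in compiled form; this text tells all that it offers.
- The arm moves only by the shell command python3 -m inch 'ROWS' [OPENING] [FORCE]. ROWS is JSON, a list of rows, each a list of 4 numbers: the shift along the tool's x, y, z in mm, then the turn about the tool's x in degrees. In form: [[x, y, z, turn], ...]. A call has 1 to 20 rows; each row shifts and turns the commanded pose from where the row before left it, along the tool's axes as they then stand; what a row does not reach is not made up. A row lasts 1/10 s, in which the tool goes at most 50 mm and 8.59 degrees, less where a joint would pass 70% of its speed; a pose out of reach is approached as far as the arm can. A call with a gripper value outside its range is refused whole. OPENING is the finger opening in mm, from 0 to 87, set as the call begins (- or left out, the last holds). The fingers move at their own pace and stop on an object; FORCE is the grip in N (left out, the last holds). Time passes only in rows, so rows that do not move let the fingers close. It gives the time, the measured TCP pose, the force and the opening at its end, in the units of the state.
- bot.read_state(): the state, without advancing time (a new reading comes with each control period).
- bot.capture(name): name is "side" or "top" or "wrist"; returns (picture, depth): 400x640x3 uint8, blue, green, red; 400x640 float32, m along the optical axis (not along the pixel's ray), 0 where there is no reading.
- bot.get_calibration(name): a dict with "mtx" (3x3 intrinsics, pixels), "R" (3x3) and "t" (3): a world point X has camera coordinates R X + t. Camera axes: x right, y down, z forward; pixel columns grow to the right and rows downward; lengths in m; the calibration is good to about 2 mm. A picture is of the moment at which its call begins: read the wrist's pose just before it. get_calibration takes no time and is no camera call; for the wrist camera it gives the pose at the moment of the call.
- bot.finish_job(): hands the job in, once; it reports no verdict.
Trained networks look in the newest picture that a camera, given by its name, has taken for a name from the list of things; names that differ only in an ending like _2 or _b are one class to them, and where a whole thing is asked for, a point or a joint stands for the part that bears it (a point fixed in the world has none). Each returns a list of dicts, best first, with "confidence" (0 to 1); they miss things now and then, are a little off and sometimes report something else, mostly with a low value. They report only what shows in the picture. A call takes as long as a camera call. They do not tell look-alikes from the thing itself.
- bot.spot_in(camera, query): "rect" ([left, top, right, bottom] as shares, 0 to 1, of the picture: columns of its width, rows of its height, round what is visible of it).
- bot.place_of(camera, query): "xy" ([column, row] as shares, 0 to 1, of the picture: columns of its width, rows of its height: a listed point, or the origin of a listed thing).
The state is a dict: "time_s": time; "joints": joint angles; "dq": joint speeds; "joint_efforts": joint torques, N m; "tool_pos": TCP position; "eef_rot": TCP orientation; "contact_force": force on the tool from outside, world axes, zero at the start; "ft_torque": the same for the moment, N m; "width": finger opening in m.
Only numpy, scipy, OpenCV 4.12 (cv2) and the standard library are available. Lean on these libraries where they do the work, as an engineer would, in place of code of your own. Each camera call takes 0.05 s, during which the arm holds its last target.

TASK

Slide the green cover sideways off the brass spacer frame over the funnel and right onto the empty ledge beside it, without lifting it and leaving the frame where it lies. Then take the red-handled brass stopper from its stand, lower it (do not drop it) through the frame into the funnel until it is fully home, and check that it does not bind by rocking it in its seat about six degrees towards the parked cover and then about six degrees the opposite way. Leave it fully home and upright, let go, and do not disturb the other things on the bench.

Things in the scene. Friction and masses are not known exactly. Their poses are not given: they have to be found in the camera images.
- funnel_mouth (a point): Centre of the fixed tin funnel's mouth, level with the top of a small cork deck (130 x 130 mm, 100 mm above the bench, on four legs, bowl beneath). The inside is a cone: radius 34 mm at the mouth, narrowing downwards at 30 degrees from the axis to 12 mm, 38 mm below. z is up; its +y and -y point to the two ledges, one either side.
- spacer_mid (a point): Centre (half-way up) of the loose square brass spacer frame, 200 g, lying on the deck round the funnel mouth: 100 x 100 mm outside, 80 x 80 mm opening, 8 mm high. It is the lower item of the stack and stays put.
- cover_knob (a point): Middle of the knob of the loose green disc cover (about 90 g) lying on the spacer frame. Disc 92 mm in diameter, 5 mm thick; in its centre an upright round black knob, 18 mm in diameter and 26 mm tall, its top 13 mm above this point; the disc's underside is 18 mm below this point. z is the cover's axis.
- ledge_top (a point): Centre of the top face of the empty reddish-brown wooden ledge, fixed, 100 x 100 mm, centre 118 mm from the funnel axis, on the deck's +y or -y side (it varies). Its top is 106 mm above the bench, 2 mm below the spacer frame's top; an 18 mm gap parts it from the frame's edge. The cover ends here.
- rack_top (a point): Centre of the top face of the other ledge (pale wood, fixed, same size, height and distance, on the deck's opposite side). Three fixed brass lever posts stand on it, within 35 mm of this point; their tops are 150 mm above the bench.
- stopper_mid (a point): Centre, half-way up, of the loose brass stopper (200 to 390 g), 90 mm tall, round, z axis up. From the bottom: cone of radius 14 growing to 31 mm over 29.4 mm (30 degrees from the axis, as the funnel), 5 mm rim of radius 31, then a round red handle 22 mm in diameter to the top. Fully home in the funnel, this point is about 10 mm above the mouth; at the start 57 mm above the bench.
- stopper_top (a point): Centre of the top face of the stopper's red handle, 45 mm above stopper_mid. The stopper starts upright in one of the two stands; it slides in and out of stand and funnel freely. Fully home, its brass rim is level with the deck.
- blank_mid (a point): Centre of a loose dark steel blank with a black handle of the same size as the stopper's; 90 mm tall, rim radius 28 mm. It stands in the other stand and stays there.
- stand_a: Fixed dark wooden stand 124 (x) x 75 (y) x 30 mm high; origin under its centre on the bench. A stopper stands loosely in its 62 x 62 mm socket, on the socket floor 12 mm above the bench. Two fixed steel pins of 8 mm diameter stand on it 50 mm from the centre along its +x and -x, tops 105 mm above the bench: fingers fit beside the handle along its y only.
- stand_b: The second stand, like stand_a. Either one may hold the stopper.
- button_frame: Loose chrome button-board frame, 85 (x) x 120 (y) x 12 mm, lying on the bench; origin under its centre. Leave alone.
- reed_wrench: Loose red-handled reed wrench, 162 mm long along x, 20 mm high, lying on the bench; origin on the bench near its middle. Leave alone.
- post_2: Loose upright brass lever post, foot 26 mm in diameter, 50 mm tall; origin under its centre. Leave alone.
- post_1: A second such loose brass post. Leave alone.
- screw_jar: Loose amber jar with a white lid, 60 mm diameter, 75 mm tall; origin under its centre. Leave alone.
Things that resemble listed ones, but are neither listed nor needed, are in the scene too. Leave any purple look-alike of the part that bears stopper_mid alone. What is shaped like the part that bears funnel_mouth but pink is not meant.

How it is judged:
By the outcome, as a careful person would: the job done as asked, in the order asked, and still so for the second after the job is handed in, with the robot touching nothing.
It also fails if it takes over 64 s, if anything falls off the work surface, if the arm or the gripper's body presses on something with over 40 N, if the wrist force passes 120 N, or if a joint passes its speed limit or range.

## Working session

There is one attempt and no reset: what is moved stays moved. The work goes in short steps, Python scripts to look and compute and a shell command to move; the robot and the scene stay as the last step left them, time stands still between calls to the robot, and variables do not carry over. Pictures are saved under pics/ and viewed, and the job is handed in when it is done.

```bash
mkdir -p pics; cat > h.py <<'E'
from bench import bot
import numpy as np, cv2
from scipy.spatial.transform import Rotation as R
def snap(cam,name):
    p,d=bot.capture(cam); cv2.imwrite(f'pics/{name}.png',p); return p,d
def ray(cam,u,v):
    c=bot.get_calibration(cam);K=np.array(c['mtx']);Rm=np.array(c['R']);t=np.array(c['t']).ravel()
    return -Rm.T@t, Rm.T@np.linalg.solve(K,[u,v,1.0])
def at_z(cam,u,v,z):
    o,d=ray(cam,u,v); return o+d*(z-o[2])/d[2]
def at_d(cam,u,v,dep):
    o,d=ray(cam,u,v); return o+d*dep
def proj(cam,X):
    c=bot.get_calibration(cam);q=np.array(c['mtx'])@(np.array(c['R'])@np.array(X)+np.array(c['t']).ravel());return q[:2]/q[2]
def st():
    s=bot.read_state();print(round(s['time_s'],2),'pos',np.round(s['tool_pos'],4),'F',np.round(s['contact_force'],1),'T',np.round(s['ft_torque'],2),'w',round(s['width'],4));M=R.from_quat(s['eef_rot']).as_matrix();print('tool axes cols',np.round(M,3).tolist());print('j',np.round(s['joints'],3));return s
E
python3 - <<'E'
from h import *
st();print(bot.nose_length)
for c in('top','side'):
    p,d=snap(c,c+'0'); np.save(f'{c}_d0.npy',d)
    for q in ['funnel_mouth','spacer_mid','cover_knob','ledge_top','rack_top','stopper_mid','stopper_top','blank_mid','stand_a']:
        r=bot.place_of(c,q); print(c,q,[(round(x['xy'][0]*640),round(x['xy'][1]*400),round(x['confidence'],2)) for x in r])
st()
E
```

```text
0.0 pos [ 0.1671 -0.6016  0.2324] F [ 0.3 -0.8  0.7] T [ 0.01 -0.04 -0.01] w 0.0869
tool axes cols [[-0.0, 0.267, -0.964], [0.002, -0.964, -0.267], [-1.0, -0.002, -0.0]]
j [-1.426  0.221  1.528 -0.     1.395 -0.126]
0.011
top funnel_mouth [(221, 281, 0.79)]
top spacer_mid []
top cover_knob [(327, 116, 0.85)]
top ledge_top [(374, 115, 0.75)]
top rack_top [(278, 130, 0.93)]
top stopper_mid [(439, 191, 0.96), (491, 200, 0.92)]
top stopper_top [(496, 197, 0.85), (445, 189, 0.6)]
top blank_mid [(188, 203, 0.61)]
top stand_a [(438, 198, 0.88), (190, 204, 0.62)]
side funnel_mouth [(306, 337, 0.96), (268, 176, 0.67)]
side spacer_mid [(266, 173, 0.85)]
side cover_knob []
side ledge_top [(293, 152, 0.89)]
side rack_top [(236, 197, 0.87)]
side stopper_mid [(233, 195, 0.67), (395, 172, 0.61)]
side stopper_top [(394, 160, 0.7), (293, 274, 0.56)]
side blank_mid [(190, 321, 0.87), (390, 189, 0.71), (343, 258, 0.34)]
side stand_a [(389, 187, 0.98), (199, 341, 0.6)]
1.0 pos [ 0.1672 -0.6022  0.2336] F [ 0.1 -0.6 -0.6] T [-0.05 -0.05  0.05] w 0.0874
tool axes cols [[-0.0, 0.268, -0.964], [-0.0, -0.964, -0.268], [-1.0, -0.0, 0.0]]
j [-1.426  0.22   1.526 -0.     1.395 -0.126]
```

View pics/top0.png

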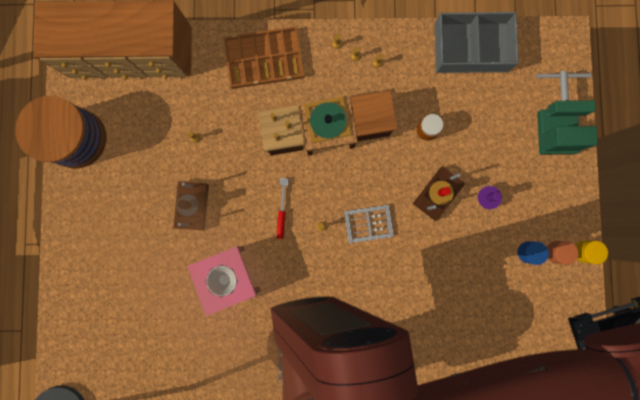

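View pics/side0.png

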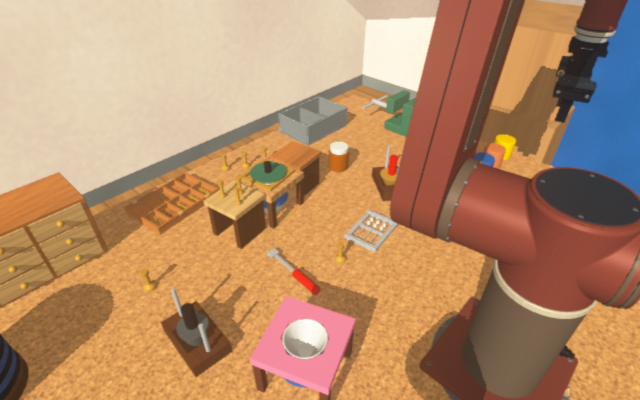

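In the top view, the red-handled stopper is at (441,192) in the dark stand with pins. The purple look-alike is at (490,198) and the blank at (190,205), so neither is the stopper. The green cover is at (328,119), with the reddish ledge at (373,115) and the pale rack with posts at (281,130). The pink funnel at (221,281) isn't the one meant. I'll confirm with an enlarged crop.

```bash
python3 - <<'E'
from h import *
p=cv2.imread('pics/top0.png')
a=cv2.resize(p[80:160,250:410],None,fx=5,fy=5,interpolation=cv2.INTER_CUBIC)[:, :800]
cv2.imwrite('pics/c1.png',a)
b=cv2.resize(p[155:230,400:510],None,fx=7,fy=7,interpolation=cv2.INTER_CUBIC)
cv2.imwrite('pics/c2.png',b)
d=np.load('top_d0.npy')
for n,u,v in [('knob',327,118),('disc',335,128),('ledge',373,115),('rack',270,135),('stoptop',445,190),('table',320,180)]:
    print(n,d[v,u],np.round(at_d('top',u,v,d[v,u]),4))
print(np.array(bot.get_calibration('top')['R']).round(3).tolist())
# color segments
hsv=cv2.cvtColor(p,cv2.COLOR_BGR2HSV)
def blob(mask,x0,y0,x1,y1,z,n):
    m=np.zeros_like(mask);m[y0:y1,x0:x1]=mask[y0:y1,x0:x1]
    k,l,s,c=cv2.connectedComponentsWithStats(m)
    i=1+np.argmax(s[1:,4]);print(n,s[i],c[i],at_z('top',*c[i],z).round(4))
    return (l==i)
H,S,V=cv2.split(hsv)
print('disc px',p[128,335],'ledge',hsv[115,373],'rack',hsv[135,270],'knob',hsv[118,328])
g=((H>60)&(H<100)&(S>80)).astype(np.uint8); m=blob(g,300,95,355,145,.113,'disc')
cn=cv2.findContours(m.astype(np.uint8),cv2.RETR_EXTERNAL,cv2.CHAIN_APPROX_NONE)[0][0];hull=cv2.convexHull(cn)
e=cv2.fitEllipse(hull);print(e,at_z('top',*e[0],.113).round(4))
r=(((H<6)|(H>174))&(S>180)&(V>120)).astype(np.uint8);blob(r,425,175,465,210,.095,'red')
E
```

```text
knob 1.2061608 [ 0.6368 -0.0219  0.1355]
disc 1.2275658 [ 0.6167 -0.0415  0.1123]
ledge 1.2396251 [ 0.6506 -0.1374  0.103 ]
rack 1.235993 [0.6029 0.1212 0.1028]
stoptop 1.2245593 [ 0.4598 -0.3123  0.1022]
table 1.3323059 [ 0.4993 -0.0011 -0.0025]
[[-0.012, -1.0, -0.001], [-0.997, 0.012, -0.082], [0.082, 0.0, -0.997]]
disc px [61 87 45] ledge [ 13 185 143] rack [ 17 139 163] knob [120  10  25]
disc [311 103  35  34 903] [327.8427464  119.89811739] [ 0.6372 -0.0239  0.113 ]
((327.8455505371094, 119.88920593261719), (34.16620635986328, 34.464988708496094), 99.33319091796875) [ 0.6372 -0.0239  0.113 ]
red [439 188  11   8  69] [444.04347826 191.34782609] [ 0.457  -0.3115  0.095 ]
```

View pics/c1.png

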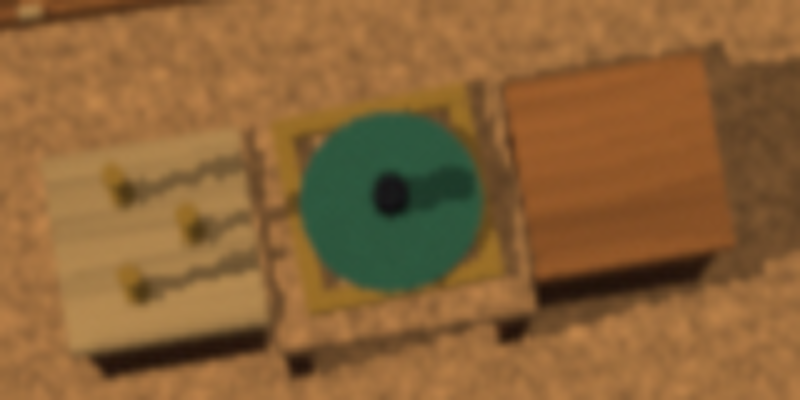

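View pics/c2.png

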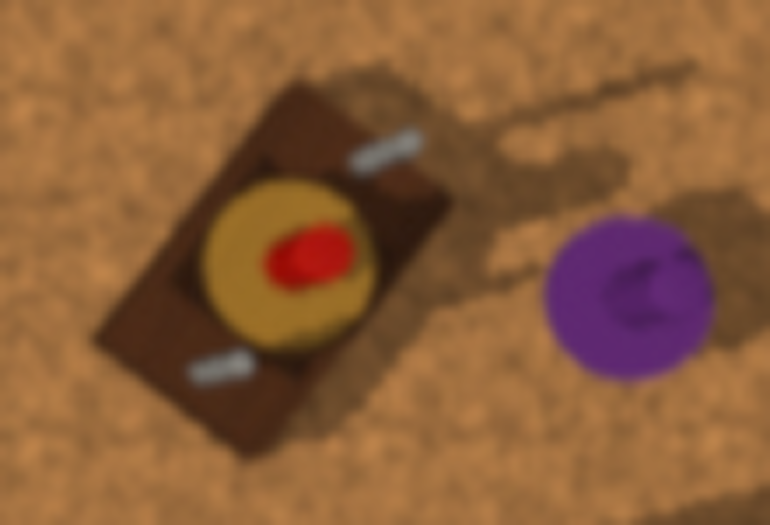

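The crop confirms it: the red handle on the brass cone is in the dark stand with pins, and the purple one stands free on the bench. The green cover lies on the brass frame, with the empty reddish ledge on the −y side (right in the image). Next I'll measure the geometry.

```bash
python3 - <<'E'
from h import *
p=cv2.imread('pics/top0.png');d=np.load('top_d0.npy')
c=bot.get_calibration('top');K=np.array(c['mtx']);Rm=np.array(c['R']);t=np.array(c['t']).ravel()
vv,uu=np.mgrid[0:400,0:640]
P=np.stack([uu,vv,np.ones_like(uu)],-1)@np.linalg.inv(K).T*d[...,None]
X=(P-t)@Rm
np.save('X.npy',X)
hsv=cv2.cvtColor(p,cv2.COLOR_BGR2HSV);H,S,V=cv2.split(hsv)
def rect(m,n):
    pts=X[m][:,:2].astype(np.float32)
    r=cv2.minAreaRect(pts*1000);print(n,m.sum(),r,'z',np.median(X[m][:,2]),'mean',pts.mean(0))
    return r
z=X[...,2]
box=lambda a,b,c_,d_:(uu>a)&(uu<c_)&(vv>b)&(vv<d_)
def clean(m):
    k,l,s,_=cv2.connectedComponentsWithStats(m.astype(np.uint8));return l==1+np.argmax(s[1:,4])
rect(clean(box(345,85,405,150)&(z>.095)&(z<.112)&(H<16)&(S>160)),'ledge')
rect(clean(box(250,95,305,160)&(z>.095)&(z<.112)),'rack')
rect(clean(box(300,85,358,150)&(z>.094)&(z<.118)),'deck+')
rect(clean(box(400,160,470,225)&(z>.022)&(z<.036)),'standtop')
for uvz in [(374,115,.106),(278,130,.106),(281,130,.106)]: print(at_z('top',*uvz).round(4))
# pins
m=box(405,160,475,225)&(z>.05)
for q in [((V>120)&(S<80))]:
    k,l,s,cc=cv2.connectedComponentsWithStats((m&q).astype(np.uint8))
    for i in range(1,k): print('pin',s[i],X[l==i].max(0).round(3),X[l==i].mean(0).round(3))
E
```

```text
ledge 1594 ((656.8340454101562, -138.427001953125), (101.24996185302734, 100.48356628417969), 8.497566223144531) z 0.10599178816972836 mean [ 0.6560695  -0.13801278]
rack 1491 ((621.3152465820312, 94.94403076171875), (101.156005859375, 100.39881134033203), 8.612853050231934) z 0.10579520111315449 mean [0.6199658  0.09433548]
deck+ 2698 ((640.885498046875, -31.376388549804688), (131.97695922851562, 148.9959716796875), 8.357001304626465) z 0.10643629251218467 mean [ 0.63802445 -0.0267418 ]
standtop 762 ((459.08740234375, -315.0920104980469), (75.63388061523438, 125.17061614990234), 51.639949798583984) z 0.030243383684255526 mean [ 0.4583242 -0.3134001]
[ 0.6499 -0.1396  0.106 ]
[0.6146 0.1008 0.106 ]
[0.6145 0.0933 0.106 ]
pin [457 174   3   2   5] [ 0.499 -0.343  0.106] [ 0.498 -0.346  0.104]
pin [433 206   2   2   4] [ 0.421 -0.28   0.108] [ 0.419 -0.282  0.105]
```

```bash
python3 -m inch '[[0,-27,-38,0],[0,-27,-38,0],[0,-27,-38,0],[0,-27,-38,0],[0,-27,-38,0],[0,-27,-38,0],[0,-27,-38,0],[0,-27,-38,0],[0,-27,-38,0],[0,-27,-38,0],[0,-27,-38,0],[0,-27,-38,0],[0,-27,-38,0],[0,-27,-38,0],[0,-27,-38,0],[0,-27,-38,0],[0,0,0,6.9],[0,0,0,0],[0,0,0,0]]' 40
python3 - <<'E'
from h import *
st();snap('wrist','w1');st()
c=bot.get_calibration('wrist');print(np.array(c['mtx']),-np.array(c['R']).T@np.array(c['t']).ravel(),np.array(c['R']).round(3).tolist())
for q in ('cover_knob','funnel_mouth','spacer_mid'):
    print(q,[(r['xy'][0]*640,r['xy'][1]*400,r['confidence']) for r in bot.place_of('wrist',q)])
E
```

```text
time_s: 2.9
tool_pos: [0.6372, -0.0236, 0.2333]
eef_rot: [-0.705, -0.054, 0.705, -0.054]
contact_force: [0.2, 0.3, 0.0]
width: 0.0398
2.9 pos [ 0.6372 -0.0236  0.2333] F [0.2 0.3 0. ] T [ 0.02  0.03 -0.03] w 0.0398
tool axes cols [[-0.001, 0.153, -0.988], [-0.0, -0.988, -0.153], [-1.0, 0.0, 0.001]]
j [-0.16   0.251  1.491 -0.     1.4    1.257]
2.95 pos [ 0.6371 -0.024   0.2335] F [ 0.6 -0.9 -0.9] T [ 0.02 -0.    0.01] w 0.0399
tool axes cols [[-0.0, 0.152, -0.988], [-0.0, -0.988, -0.152], [-1.0, 0.0, 0.0]]
j [-0.161  0.25   1.491 -0.     1.4    1.258]
[[341.26171179   0.         319.39835775]
 [  0.         341.26171179 201.06342068]
 [  0.           0.           1.        ]] [ 0.71431642 -0.01164965  0.38470545] [[0.151, -0.988, 0.002], [-0.947, -0.145, 0.287], [-0.284, -0.045, -0.958]]
cover_knob [(319.424, 202.8, 0.83)]
funnel_mouth []
spacer_mid []
```

View pics/w1.png

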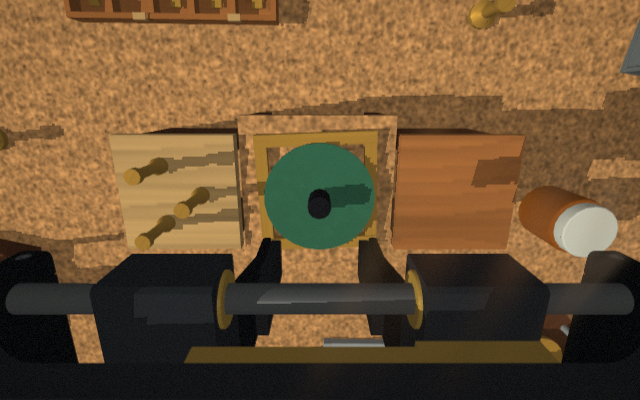

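The wrist view shows the knob at (319,204), the disc at (320,195), the pale rack with posts on the left and the empty reddish ledge on the right at (455,190).

```bash
python3 - <<'E'
from h import *
p=cv2.imread('pics/w1.png');hsv=cv2.cvtColor(p,cv2.COLOR_BGR2HSV);H,S,V=cv2.split(hsv)
g=((H>55)&(H<100)&(S>70)).astype(np.uint8); g[252:]=0
cn=max(cv2.findContours(g,cv2.RETR_EXTERNAL,cv2.CHAIN_APPROX_NONE)[0],key=cv2.contourArea)
W=np.array([at_z('wrist',*q[0],.113)[:2] for q in cn]).astype(np.float32)
print('disc',cv2.minEnclosingCircle(W*1000))
print('knob mid',at_z('wrist',319.4,202.8,.126).round(4))
k=(V<40).astype(np.uint8);k[:180]=0;k[225:]=0;k[:,:300]=0;k[:,340:]=0
ys,xs=np.nonzero(k);print(xs.min(),xs.max(),ys.min(),ys.max(),xs.mean(),ys.mean(),at_z('wrist',xs.mean(),ys.mean(),.126).round(4))
for n,c in (('ledge',[(396,135),(522,135),(509,249),(390,249)]),('rack',[(110,135),(238,134),(243,248),(125,249)])):
    Q=np.array([at_z('wrist',*q,.106) for q in c]);print(n,Q.round(4).tolist(),Q.mean(0))
F=np.array([at_z('wrist',*q,.108) for q in [(254,136),(378,131)]]);print('frame far corners',F.round(4).tolist())
c0=np.array([.6391,-.0217]);e=np.array([.1504,-.9886]);
for q in (W.mean(0),): print((q-c0)@e,(q-c0)@[-e[1],e[0]])
E
```

```text
disc ((636.28955078125, -24.047348022460938), 45.80132293701172)
knob mid [ 0.6363 -0.0243  0.126 ]
308 330 189 218 318.9778188539741 203.59704251386322 [ 0.6356 -0.0241  0.126 ]
ledge [[0.6961, -0.0779, 0.106], [0.7113, -0.1785, 0.106], [0.6129, -0.1989, 0.106], [0.5971, -0.0939, 0.106]] [ 0.65435674 -0.13730521  0.106     ]
rack [[0.6617, 0.1502, 0.106], [0.6779, 0.0482, 0.106], [0.5786, 0.0357, 0.106], [0.5621, 0.1394, 0.106]] [0.62005456 0.09337359 0.106     ]
frame far corners [[0.6785, 0.035, 0.108], [0.6972, -0.0625, 0.108]]
0.0018894650168472522 -0.0020955635360050216
```

```bash
python3 -m inch '[[20,0,1,0],[20,0,0,0],[20,0,0,0],[20,0,0,0],[15,0,0,0],[10,0,0,0],[0,0,0,0],[0,0,0,0]]' 40 && python3 -m inch '[[0,0,0,0],[0,0,0,0],[0,0,0,0]]' 21
python3 - <<'E'
from h import *
st();snap('wrist','w2')
E
```

```text
time_s: 3.9
tool_pos: [0.6368, -0.0237, 0.1292]
eef_rot: [0.705, 0.053, -0.705, 0.053]
contact_force: [0.5, -1.0, 0.6]
width: 0.0396
time_s: 4.2
tool_pos: [0.637, -0.0235, 0.1294]
eef_rot: [0.706, 0.053, -0.705, 0.053]
contact_force: [0.6, 0.4, 0.9]
width: 0.0252
4.2 pos [ 0.637  -0.0235  0.1294] F [0.6 0.4 0.9] T [0.   0.03 0.01] w 0.0252
tool axes cols [[0.001, 0.15, -0.989], [-0.0, -0.989, -0.15], [-1.0, 0.0, -0.001]]
j [-0.16   0.337  1.586 -0.     1.217  1.26 ]
```

View pics/w2.png

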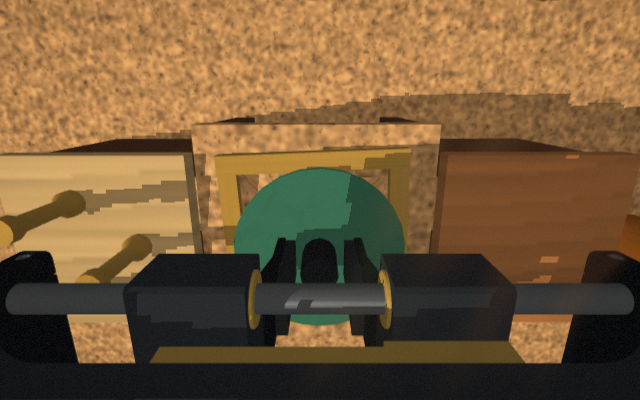

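The fingers flank the knob at (318,260) with nothing else touched. Sliding now.

```bash
python3 -m inch '[[0,2,0,0],[0,4,0,0],[0,7,0,0],[0,7,0,0],[0,7,0,0],[0,7,0,0],[0,7,0,0],[0,7,0,0],[0,7,0,0],[0,7,0,0]]' 21 && python3 -m inch '[[0,7,-1,0],[0,7,0,0],[0,7,0,0],[0,7,0,0],[0,7,-1,0],[0,7,0,0],[0,5,0,0],[0,4,0,0],[0,3,0,0],[0,0,0,0],[0,0,0,0]]'
python3 - <<'E'
from h import *
st();snap('wrist','w3')
E
```

```text
time_s: 5.25
tool_pos: [0.6459, -0.0854, 0.1285]
eef_rot: [0.705, 0.053, -0.705, 0.053]
contact_force: [0.3, 1.1, -0.8]
width: 0.0213
time_s: 6.35
tool_pos: [0.6559, -0.1379, 0.1286]
eef_rot: [0.705, 0.053, -0.705, 0.053]
contact_force: [0.3, -0.3, 0.2]
width: 0.0212
6.35 pos [ 0.6559 -0.1379  0.1286] F [ 0.3 -0.3  0.2] T [-0.02  0.02  0.01] w 0.0212
tool axes cols [[0.0, 0.15, -0.989], [-0.0, -0.989, -0.15], [-1.0, 0.0, -0.0]]
j [-0.325  0.412  1.491 -0.     1.239  1.096]
```

View pics/w3.png

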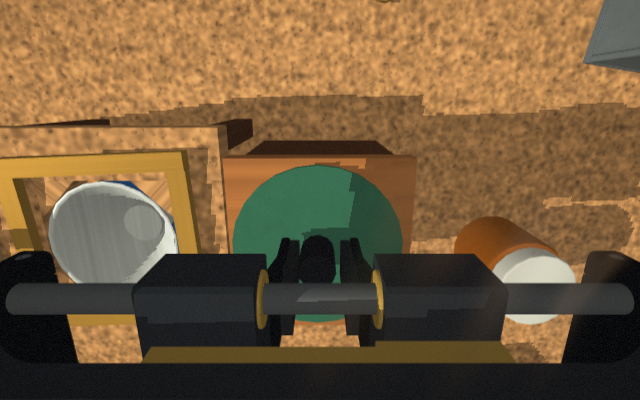

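The disc sits centred on the ledge, at (318,240). I'll open, rise and verify.

```bash
python3 -m inch '[[0,0,0,0],[0,0,0,0],[-10,0,0,0],[-20,0,0,0],[-30,0,0,0],[-30,0,0,0],[-20,0,0,0],[0,30,0,0],[0,0,0,0],[0,0,0,0]]' 44
python3 - <<'E'
from h import *
st();p,d=snap('wrist','w4')
c=bot.get_calibration('wrist')
hsv=cv2.cvtColor(p,cv2.COLOR_BGR2HSV);H,S,V=cv2.split(hsv)
g=((H>55)&(H<100)&(S>70)).astype(np.uint8)
cn=max(cv2.findContours(g,cv2.RETR_EXTERNAL,cv2.CHAIN_APPROX_NONE)[0],key=cv2.contourArea)
W=np.array([at_z('wrist',*q[0],.111)[:2] for q in cn]).astype(np.float32)
print('disc',cv2.minEnclosingCircle(W*1000))
p,d=snap('top','t4'); 
c=bot.get_calibration('top');K=np.array(c['mtx']);Rm=np.array(c['R']);t=np.array(c['t']).ravel()
vv,uu=np.mgrid[0:400,0:640]
X=(np.stack([uu,vv,np.ones_like(uu)],-1)@np.linalg.inv(K).T*d[...,None]-t)@Rm
cv2.imwrite('pics/c4.png',cv2.resize(p[80:160,250:410],None,fx=5,fy=5,interpolation=cv2.INTER_CUBIC))
hsv=cv2.cvtColor(p,cv2.COLOR_BGR2HSV);H,S,V=cv2.split(hsv)
g=(H>60)&(H<100)&(S>80)&(uu>340)&(uu<405)&(vv>85)&(vv<150)
print('top disc',X[g].mean(0),np.median(X[g][:,2]),cv2.minEnclosingCircle((X[g][:,:2]*1000).astype(np.float32)))
for q in('funnel_mouth','spacer_mid'):
  for cam in('top','wrist'):
    print(q,cam,[((r['xy'][0]*640,r['xy'][1]*400),r['confidence'],at_z(cam,r['xy'][0]*640,r['xy'][1]*400,.1 if q[0]=='f' else .104).round(4).tolist()) for r in bot.place_of(cam,q)])
E
```

```text
time_s: 7.4
tool_pos: [0.6603, -0.1679, 0.239]
eef_rot: [0.705, 0.053, -0.705, 0.053]
contact_force: [0.0, 0.5, 0.1]
width: 0.0438
7.4 pos [ 0.6603 -0.1679  0.239 ] F [0.  0.5 0.1] T [-0.02  0.01 -0.03] w 0.0438
tool axes cols [[0.0, 0.149, -0.989], [0.0, -0.989, -0.149], [-1.0, -0.0, -0.0]]
j [-0.365  0.35   1.358  0.     1.433  1.057]
disc ((654.1256103515625, -135.11582946777344), 47.86351013183594)
top disc [ 0.65846784 -0.1618833   0.12831238] 0.1110136883403918 ((649.9020385742188, -142.5330352783203), 42.073909759521484)
funnel_mouth top [((221.888, 281.59999999999997), 0.81, [0.2414, 0.24, 0.1]), ((324.992, 119.08000000000001), 0.8, [0.6423, -0.0168, 0.1]), ((427.776, 130.6), 0.51, [0.6099, -0.2743, 0.1])]
funnel_mouth wrist [((150.272, 195.32), 0.69, [0.6345, -0.0199, 0.1])]
spacer_mid top [((327.87199999999996, 115.99999999999999), 0.64, [0.6492, -0.0241, 0.104])]
spacer_mid wrist []
```

View pics/w4.png

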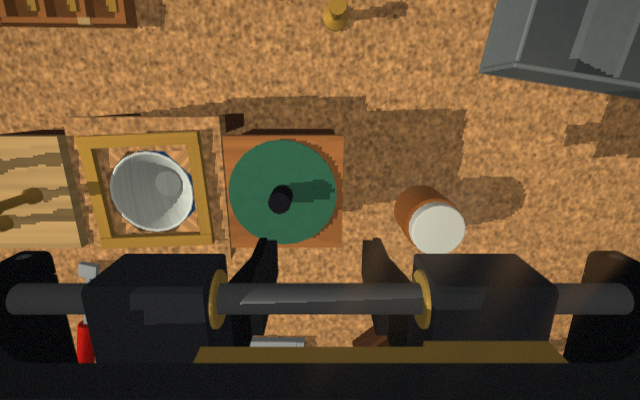

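View pics/c4.png

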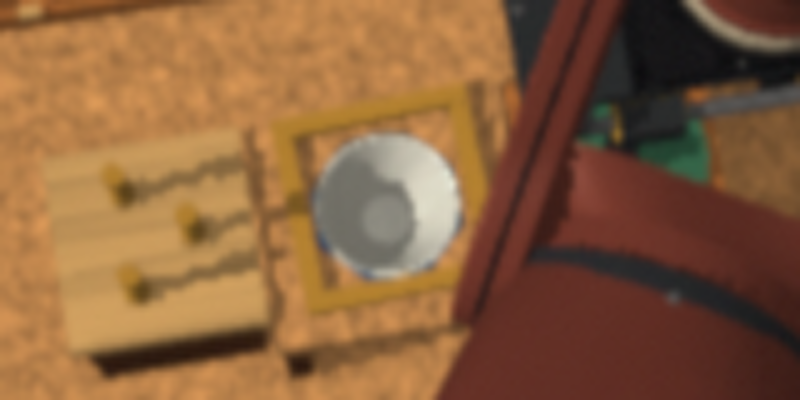

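```bash
python3 - <<'E'
from h import *
print('top',at_z('top',250+388/5,80+206/5,.1).round(4))
p=cv2.imread('pics/w4.png');hsv=cv2.cvtColor(p,cv2.COLOR_BGR2HSV);H,S,V=cv2.split(hsv)
for cam,fn,bx in(('wrist','w4',(100,140,205,245)),('top','t4',(305,100,345,140))):
    p=cv2.imread(f'pics/{fn}.png');hsv=cv2.cvtColor(p,cv2.COLOR_BGR2HSV);H,S,V=cv2.split(hsv)
    m=np.zeros(S.shape,np.uint8);x0,y0,x1,y1=bx
    m[y0:y1,x0:x1]=((S<70)&(V>60))[y0:y1,x0:x1]
    cn=max(cv2.findContours(m,cv2.RETR_EXTERNAL,cv2.CHAIN_APPROX_NONE)[0],key=cv2.contourArea)
    h=cv2.convexHull(cn)[:,0]
    W=np.array([at_z(cam,*q,.1)[:2] for q in h]).astype(np.float32)
    e=cv2.fitEllipse(W*1000);print(cam,e,cv2.minEnclosingCircle(W*1000))
o,d=ray('wrist',320,200);print(o)
# 2D wedge
P=np.array([[14,0],[-14,0],[31,29.4],[-31,29.4],[31,34.4],[-31,34.4]])
a=np.radians(30)
def pose(th):
    c,s=np.cos(th),np.sin(th);Rm=np.array([[c,s],[-s,c]]) # tilt toward +y
    Q=P@Rm.T
    hr=(Q@[np.cos(a),-np.sin(a)]).max();hl=(Q@[-np.cos(a),-np.sin(a)]).max()
    # y cos - z sin + hr = k ; -y cos - z sin + hl = k
    y=(hl-hr)/2/np.cos(a); z=(hr+hl)/2/np.sin(a); return Rm,np.array([y,z])
R0,t0=pose(0)
for deg in (2,4,6,7,8):
    Rm,t=pose(np.radians(deg))
    for h in (75,80): print(deg,h,(Rm@[0,h]+t-t0-[0,h]).round(2),'base',(t-t0).round(2))
E
```

```text
top [ 0.6368 -0.0233  0.1   ]
wrist ((637.969970703125, -21.635053634643555), (73.36490631103516, 74.54381561279297), 47.918739318847656) ((638.5319213867188, -22.01995277404785), 37.98545837402344)
top ((637.7080688476562, -21.315319061279297), (73.04075622558594, 75.61274719238281), 16.108715057373047) ((637.8717041015625, -21.162242889404297), 38.18381118774414)
[ 0.73747021 -0.15468266  0.38942323]
2 75 [1.64 1.1 ] base [-0.98  1.15]
2 80 [1.81 1.1 ] base [-0.98  1.15]
4 75 [3.29 2.1 ] base [-1.94  2.29]
4 80 [3.64 2.09] base [-1.94  2.29]
6 75 [4.93 2.98] base [-2.91  3.39]
6 80 [5.45 2.96] base [-2.91  3.39]
7 75 [5.75 3.38] base [-3.39  3.94]
7 80 [6.36 3.34] base [-3.39  3.94]
8 75 [6.57 3.74] base [-3.87  4.47]
8 80 [7.27 3.69] base [-3.87  4.47]
```

The cover is centred on the ledge, and the frame and funnel look undisturbed. Next is the stopper: I'll translate, then turn so that the jaws open along the stand's y.

```bash
python3 -m inch '[[0,16.5,31.5,0],[0,16.5,31.5,0],[0,16.5,31.5,0],[0,16.5,31.5,0],[0,16.5,31.5,0],[0,16.5,31.5,0],[0,16.5,31.5,0]]' 50 && python3 -m inch '[[0,0,0,-8.3],[0,0,0,-8.3],[0,0,0,-8.3],[0,0,0,-8.3],[0,0,0,-8.3],[0,0,0,-8.3],[0,0,0,-8.3],[0,0,0,-8.3],[0,0,0,-8.3],[0,0,0,-8.3],[0,0,0,-8.3],[0,0,0,-8.3],[0,0,0,-8.3],[0,0,0,-8.3],[0,0,0,-8.3],[0,0,0,-8.5],[0,0,0,0],[0,0,0,0]]'
python3 - <<'E'
from h import *
st();p,d=snap('wrist','w5')
for q,z in(('stopper_mid',.057),('stopper_top',.102),('stand_a',0)):
    print(q,[((r['xy'][0]*640,r['xy'][1]*400),r['confidence'],at_z('wrist',r['xy'][0]*640,r['xy'][1]*400,z).round(4).tolist()) for r in bot.place_of('wrist',q)])
E
```

```text
time_s: 8.4
tool_pos: [0.4585, -0.315, 0.2386]
eef_rot: [0.705, 0.053, -0.705, 0.053]
contact_force: [0.0, -1.0, 0.1]
width: 0.0503
time_s: 10.2
tool_pos: [0.4597, -0.3145, 0.2385]
eef_rot: [0.234, 0.667, -0.234, 0.667]
contact_force: [-0.5, 0.7, -0.7]
width: 0.0499
10.2 pos [ 0.4597 -0.3145  0.2385] F [-0.5  0.7 -0.7] T [ 0.04 -0.1   0.03] w 0.0499
tool axes cols [[0.0, 0.624, 0.782], [0.0, 0.782, -0.624], [-1.0, 0.0, -0.0]]
j [-0.742  0.055  1.7    0.     1.387 -1.639]
stopper_mid [((215.808, 239.32000000000002), 0.8, [0.4402, -0.4394, 0.057]), ((320.576, 179.32), 0.62, [0.4583, -0.3127, 0.057])]
stopper_top [((319.808, 192.92000000000002), 0.88, [0.4591, -0.3144, 0.102]), ((204.608, 259.0), 0.85, [0.4422, -0.4377, 0.102])]
stand_a []
```

View pics/w5.png

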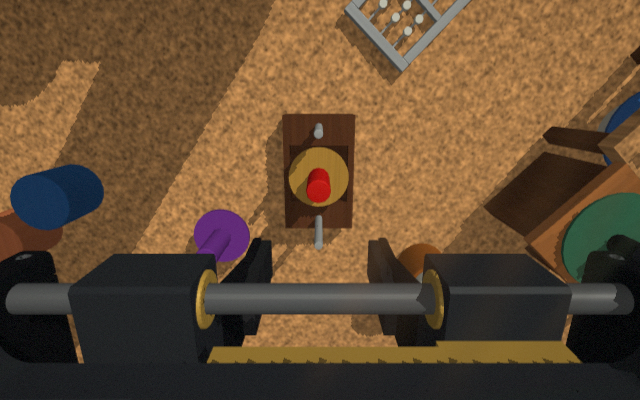

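The red-handled stopper is centred between the jaws at (320,193), and the purple one is clear at (222,236). Descend and grip.

```bash
python3 -m inch '[[25,0,0,0],[30,0,0,0],[30,0,0,0],[30,0,0,0],[20,0,0,0],[14,0,0,0],[7,0,0,0],[0,0,0,0],[0,0,0,0]]' 50 && python3 -m inch '[[0,0,0,0],[0,0,0,0],[0,0,0,0],[0,0,0,0],[0,0,0,0],[0,0,0,0]]' 0 35
python3 - <<'E'
from h import *
st();p,d=snap('wrist','w6')
E
```

```text
time_s: 11.3
tool_pos: [0.4602, -0.3153, 0.0836]
eef_rot: [0.232, 0.667, -0.233, 0.668]
contact_force: [0.2, -0.3, 0.1]
width: 0.0502
time_s: 11.9
tool_pos: [0.4596, -0.3151, 0.0828]
eef_rot: [0.232, 0.668, -0.233, 0.668]
contact_force: [-1.2, -0.8, 1.3]
width: 0.0212
11.9 pos [ 0.4596 -0.3151  0.0828] F [-1.2 -0.8  1.3] T [-0.15  0.04  0.03] w 0.0212
tool axes cols [[0.0, 0.621, 0.784], [-0.001, 0.784, -0.621], [-1.0, -0.0, 0.0]]
j [-0.742  0.219  1.83  -0.     1.092 -1.643]
```

View pics/w6.png

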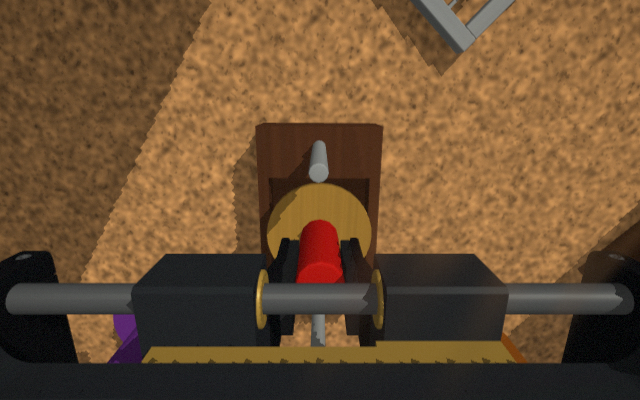

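Gripped at 21 mm. Lift, turn and carry.

```bash
python3 -m inch '[[-5,0,0,0],[-15,0,0,0],[-25,0,0,0],[-25,0,0,0],[-25,0,0,0],[-25,0,0,0],[-25,0,0,0],[-20,0,0,0],[-5,0,0,0],[0,0,0,7],[0,0,0,7.2],[0,0,0,7.2],[0,0,0,7.2],[0,0,0,7.2],[0,0,0,7.2],[0,0,0,0]]' && python3 -m inch '[[0,10,-12,0],[0,20,-24,0],[0,25,-30,0],[0,27,-32,0],[0,28,-33,0],[0,28,-33,0],[0,28,-33,0],[0,26,-31,0],[0,18,-22,0],[0,10,-12,0],[0,0,0,0],[0,0,0,0]]'
python3 - <<'E'
from h import *
st();p,d=snap('wrist','w7');snap('side','s7')
for cam,z in(('wrist',.1),):
  print([((r['xy'][0]*640,r['xy'][1]*400),r['confidence'],at_z(cam,r['xy'][0]*640,r['xy'][1]*400,z).round(4).tolist()) for r in bot.place_of(cam,'funnel_mouth')])
E
```

```text
time_s: 13.55
tool_pos: [0.4592, -0.3142, 0.2516]
eef_rot: [0.461, 0.537, -0.461, 0.535]
contact_force: [0.7, 0.2, -2.5]
width: 0.0212
time_s: 14.75
tool_pos: [0.6374, -0.023, 0.2521]
eef_rot: [0.46, 0.537, -0.461, 0.536]
contact_force: [-0.1, -0.8, -4.4]
width: 0.0214
14.75 pos [ 0.6374 -0.023   0.2521] F [-0.1 -0.8 -4.4] T [-0.04 -0.16  0.02] w 0.0214
tool axes cols [[-0.001, 0.989, 0.151], [-0.001, 0.151, -0.989], [-1.0, -0.001, 0.0]]
j [-1.590e-01  2.410e-01  1.468e+00 -1.000e-03  1.434e+00 -3.110e-01]
[((320.89599999999996, 188.12), 0.81, [0.6379, -0.0237, 0.1])]
```

View pics/w7.png

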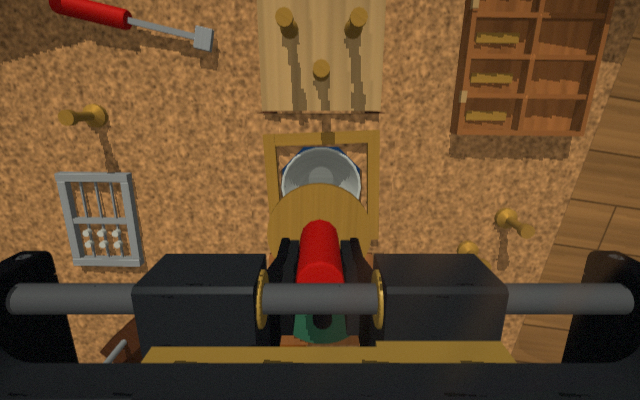

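View pics/s7.png

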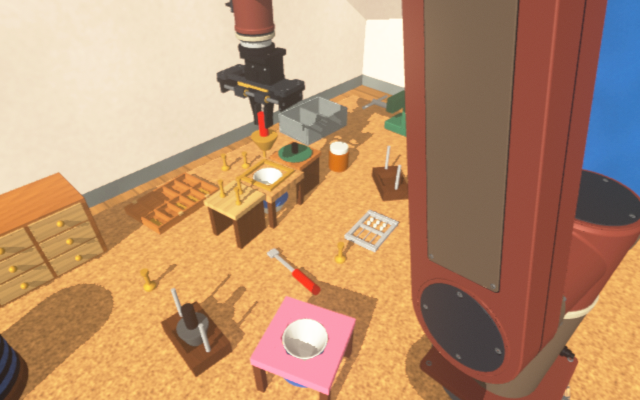

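The stopper hangs upright over the funnel mouth. I'll make a small centring shift, then lower it.

```bash
python3 -m inch '[[10,1.2,-1.2,0],[20,0,0,0],[20,0,0,0],[15,0,0,0],[10,0,0,0],[8,0,0,0],[8,0,0,0],[6,0,0,0],[5,0,0,0],[4,0,0,0],[3,0,0,0],[0,0,0,0],[0,0,0,0]]'; python3 - <<'E'
from h import *
st();st();p,d=snap('wrist','w8');st()
E
```

```text
time_s: 16.2
tool_pos: [0.639, -0.0214, 0.1437]
eef_rot: [0.461, 0.536, -0.461, 0.536]
contact_force: [-0.3, 0.1, -2.8]
width: 0.0208
16.2 pos [ 0.639  -0.0214  0.1437] F [-0.3  0.1 -2.8] T [ 0.   -0.15 -0.01] w 0.0208
tool axes cols [[0.0, 0.989, 0.15], [-0.0, 0.15, -0.989], [-1.0, 0.0, 0.0]]
j [-0.157  0.328  1.57   0.     1.244 -0.307]
16.2 pos [ 0.639  -0.0214  0.1437] F [-0.3  0.1 -2.8] T [ 0.   -0.15 -0.01] w 0.0208
tool axes cols [[0.0, 0.989, 0.15], [-0.0, 0.15, -0.989], [-1.0, 0.0, 0.0]]
j [-0.157  0.328  1.57   0.     1.244 -0.307]
16.25 pos [ 0.6391 -0.0214  0.1439] F [-0.2  0.5 -4. ] T [-0.03 -0.13  0.  ] w 0.021
tool axes cols [[0.001, 0.989, 0.15], [-0.0, 0.15, -0.989], [-1.0, 0.001, 0.0]]
j [-0.157  0.328  1.57   0.     1.244 -0.307]
```

View pics/w8.png

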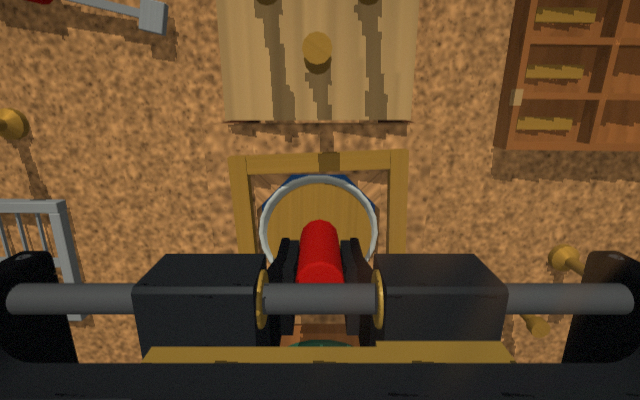

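```bash
python3 -m inch '[[2,0,0,0],[2,0,0,0],[1,0,0,0],[1,0,0,0],[0,0,0,0]]'; python3 -m inch '[[1,0,0,0],[0,0,0,0]]';python3 -m inch '[[1,0,0,0],[0,0,0,0]]'
```

```text
time_s: 16.75
tool_pos: [0.6391, -0.0219, 0.1383]
eef_rot: [0.461, 0.536, -0.461, 0.536]
contact_force: [-1.9, -2.6, 2.1]
width: 0.0213
time_s: 16.95
tool_pos: [0.6392, -0.0221, 0.138]
eef_rot: [0.461, 0.536, -0.461, 0.537]
contact_force: [-4.5, -3.3, 6.1]
width: 0.0209
time_s: 17.15
tool_pos: [0.6393, -0.0224, 0.1376]
eef_rot: [0.461, 0.535, -0.461, 0.537]
contact_force: [-6.1, -3.9, 8.8]
width: 0.0209
```

Contact is pushing −x and −y, so I'm slightly off-centre. I'll correct gently.

```bash
python3 -m inch '[[0,-0.5,0.4,0],[0,0,0,0],[0,0,0,0]]'; python3 -m inch '[[0,-0.5,0.4,0],[0,0,0,0],[0,0,0,0]]'; python3 -c "
from h import *
st()"
```

```text
time_s: 17.45
tool_pos: [0.639, -0.0226, 0.1371]
eef_rot: [0.461, 0.535, -0.461, 0.537]
contact_force: [-2.8, -2.4, 6.3]
width: 0.0213
time_s: 17.75
tool_pos: [0.6387, -0.0228, 0.1366]
eef_rot: [0.461, 0.535, -0.461, 0.537]
contact_force: [-1.5, -3.0, 5.7]
width: 0.0211
17.75 pos [ 0.6387 -0.0228  0.1366] F [-1.5 -3.   5.7] T [-0.49  0.23 -0.03] w 0.0211
tool axes cols [[0.002, 0.989, 0.15], [-0.001, 0.15, -0.989], [-1.0, 0.002, 0.001]]
j [-1.590e-01  3.330e-01  1.577e+00 -1.000e-03  1.229e+00 -3.090e-01]
```

```bash
python3 -m inch '[[0,-0.3,0.6,0],[0,0,0,0],[0,0,0,0]]'; python3 -m inch '[[0,-0.3,0.5,0],[0,0,0,0],[0,0,0,0]]'; python3 -c "
from h import *
st();snap('wrist','w9')"
```

```text
time_s: 18.05
tool_pos: [0.6386, -0.023, 0.1364]
eef_rot: [0.461, 0.536, -0.461, 0.537]
contact_force: [-1.3, -1.9, 6.2]
width: 0.021
time_s: 18.35
tool_pos: [0.6386, -0.0232, 0.1364]
eef_rot: [0.462, 0.536, -0.46, 0.537]
contact_force: [0.6, -1.0, 5.8]
width: 0.0212
18.35 pos [ 0.6386 -0.0232  0.1364] F [ 0.6 -1.   5.8] T [ 0.01 -0.22  0.02] w 0.0212
tool axes cols [[0.002, 0.989, 0.15], [0.0, 0.15, -0.989], [-1.0, 0.002, -0.0]]
j [-1.600e-01  3.330e-01  1.578e+00  1.000e-03  1.228e+00 -3.110e-01]
```

View pics/w9.png

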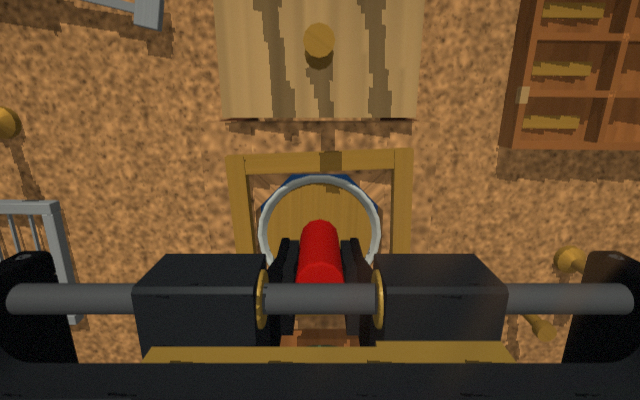

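The stopper is home: the TCP is 0.1364 against 0.136 predicted, with little side force. I'll loosen, regrip lightly, and measure tilt from the wrist depth image (plane fit to the rim top).

```bash
cat > tilt.py <<'E'
from h import *
def tilt(name):
    s=bot.read_state();c=bot.get_calibration('wrist')
    p,d=snap('wrist',name)
    K=np.array(c['mtx']);Rm=np.array(c['R']);t=np.array(c['t']).ravel()
    vv,uu=np.mgrid[0:400,0:640]
    X=(np.stack([uu,vv,np.ones_like(uu)],-1)@np.linalg.inv(K).T*d[...,None]-t)@Rm
    hsv=cv2.cvtColor(p,cv2.COLOR_BGR2HSV);H,S,V=cv2.split(hsv)
    r=np.hypot(X[...,0]-.6386,X[...,1]+.0224)
    m=(d>0)&(r<.028)&(vv<250)&(X[...,2]>.085)&(X[...,2]<.125)&(H>14)&(H<34)&(S>100)
    m=cv2.erode(m.astype(np.uint8),np.ones((3,3)))>0
    Q=X[m];print('n',len(Q))
    for _ in range(3):
        A=np.c_[Q[:,:2]-[.6386,-.0224],np.ones(len(Q))];co=np.linalg.lstsq(A,Q[:,2],rcond=None)[0];e=Q[:,2]-A@co;Q=Q[abs(e)<3*e.std()+1e-5]
    n=np.array([-co[0],-co[1],1]);ed=np.array([.1504,-.9886]);pp=np.array([.9886,.1504])
    print('tilt to cover %.2f deg, perp %.2f deg, z at axis %.4f, rms %.4f'%(np.degrees(np.arctan(n[:2]@ed)),np.degrees(np.arctan(n[:2]@pp)),co[2],e.std()))
    return s
E
python3 -c "
from tilt import *
tilt('w10')"
python3 -m inch '[[0,0,0,0],[0,0,0,0],[0,0,0,0]]' 25; python3 -m inch '[[-1,0,0,0],[0,0,0,0],[0,0,0,0]]' 
python3 -c "
from tilt import *
st();tilt('w11')"
python3 -m inch '[[0,0,0,0],[0,0,0,0],[0,0,0,0],[0,0,0,0]]' 0 8
python3 -c "
from tilt import *
st();tilt('w12')"
```

```text
n 2651
tilt to cover 0.21 deg, perp 0.19 deg, z at axis 0.1002, rms 0.0006
time_s: 18.75
tool_pos: [0.6371, -0.0231, 0.1347]
eef_rot: [0.461, 0.537, -0.461, 0.536]
contact_force: [-0.8, -0.8, 0.1]
width: 0.0248
time_s: 19.05
tool_pos: [0.6375, -0.0235, 0.1364]
eef_rot: [0.461, 0.536, -0.461, 0.536]
contact_force: [0.1, 0.2, 0.4]
width: 0.0248
19.05 pos [ 0.6375 -0.0235  0.1364] F [0.1 0.2 0.4] T [-0.02 -0.13  0.02] w 0.0248
tool axes cols [[-0.0, 0.989, 0.15], [0.0, 0.15, -0.989], [-1.0, -0.0, -0.0]]
j [-0.16   0.332  1.578  0.     1.231 -0.311]
n 2650
tilt to cover 0.33 deg, perp 0.03 deg, z at axis 0.1002, rms 0.0006
time_s: 19.5
tool_pos: [0.638, -0.0234, 0.1367]
eef_rot: [0.461, 0.536, -0.461, 0.536]
contact_force: [2.5, 0.5, -1.2]
width: 0.0219
19.5 pos [ 0.638  -0.0234  0.1367] F [ 2.5  0.5 -1.2] T [ 0.09 -0.64  0.02] w 0.0219
tool axes cols [[0.001, 0.989, 0.15], [0.0, 0.15, -0.989], [-1.0, 0.001, 0.0]]
j [-0.16   0.332  1.578  0.     1.23  -0.311]
n 2613
tilt to cover 0.26 deg, perp -0.48 deg, z at axis 0.1004, rms 0.0006
```

```bash
python3 -m inch '[[0,1,0,0],[0,0,0,0],[-0.6,0,1,0],[-0.6,0,1,0],[-0.6,0,1,0],[0,0,0,0],[0,0,0,0]]'
python3 -c "
from tilt import *
st();tilt('w13')"
```

```text
time_s: 20.25
tool_pos: [0.6387, -0.0261, 0.138]
eef_rot: [0.461, 0.536, -0.461, 0.536]
contact_force: [-0.2, 3.1, -1.6]
width: 0.0215
20.25 pos [ 0.6387 -0.0261  0.138 ] F [-0.2  3.1 -1.6] T [ 0.59 -0.02 -0.01] w 0.0215
tool axes cols [[-0.001, 0.989, 0.15], [0.0, 0.15, -0.989], [-1.0, -0.001, -0.001]]
j [-0.164  0.334  1.573  0.     1.235 -0.315]
n 2858
tilt to cover 3.39 deg, perp -0.25 deg, z at axis 0.1017, rms 0.0006
```

Rocking works as modelled, about 1° per mm. Continuing.

```bash
python3 -m inch '[[-0.5,0,1,0],[-0.5,0,1,0],[-0.3,0,0.5,0],[0,0,0,0],[0,0,0,0]]'
python3 -c "
from tilt import *
st();tilt('w14')"
```

```text
time_s: 20.8
tool_pos: [0.6394, -0.0289, 0.1396]
eef_rot: [0.461, 0.536, -0.461, 0.536]
contact_force: [-0.1, 2.9, -0.9]
width: 0.0219
20.8 pos [ 0.6394 -0.0289  0.1396] F [-0.1  2.9 -0.9] T [0.5  0.02 0.03] w 0.0219
tool axes cols [[-0.0, 0.989, 0.15], [-0.0, 0.15, -0.989], [-1.0, -0.0, 0.0]]
j [-0.168  0.334  1.57  -0.     1.238 -0.318]
n 3121
tilt to cover 6.57 deg, perp -0.04 deg, z at axis 0.1034, rms 0.0006
```

Measured 6.6° towards the cover, about 6.3° after bias. Back to the centre.

```bash
python3 -m inch '[[0.5,0,-1,0],[0.6,0,-1,0],[0.6,0,-1,0],[0.6,0,-1,0],[0.6,0,-1,0],[0.2,0,-0.5,0],[0,0,0,0],[0,0,0,0]]'
python3 -c "
from tilt import *
st();tilt('w15')"
python3 -m inch '[[-0.6,0,-1,0],[-0.6,0,-1,0],[-0.6,0,-1,0],[0,0,0,0],[0,0,0,0]]'
python3 -c "
from tilt import *
st();tilt('w16')"
```

```text
time_s: 21.65
tool_pos: [0.639, -0.0237, 0.1372]
eef_rot: [0.461, 0.536, -0.461, 0.537]
contact_force: [-1.9, -4.2, 6.0]
width: 0.0217
21.65 pos [ 0.639  -0.0237  0.1372] F [-1.9 -4.2  6. ] T [-0.59  0.15  0.02] w 0.0217
tool axes cols [[0.001, 0.989, 0.15], [-0.001, 0.15, -0.989], [-1.0, 0.001, 0.001]]
j [-0.16   0.334  1.575 -0.     1.232 -0.31 ]
n 2663
tilt to cover 1.03 deg, perp 0.24 deg, z at axis 0.1010, rms 0.0006
time_s: 22.2
tool_pos: [0.6382, -0.0206, 0.1383]
eef_rot: [0.461, 0.536, -0.461, 0.536]
contact_force: [0.6, -4.0, 2.6]
width: 0.0217
22.2 pos [ 0.6382 -0.0206  0.1383] F [ 0.6 -4.   2.6] T [-0.93 -0.12 -0.  ] w 0.0217
tool axes cols [[0.0, 0.989, 0.15], [-0.0, 0.15, -0.989], [-1.0, 0.0, 0.0]]
j [-0.156  0.332  1.576 -0.     1.234 -0.306]
n 2380
tilt to cover -2.05 deg, perp 0.03 deg, z at axis 0.1023, rms 0.0006
```

```bash
python3 -m inch '[[-0.3,0,-1,0],[-0.4,0,-1,0],[-0.5,0,-1,0],[0,0,0,0],[0,0,0,0]]'
python3 -c "
from tilt import *
st();tilt('w17')"
```

```text
time_s: 22.75
tool_pos: [0.6378, -0.0176, 0.1396]
eef_rot: [0.461, 0.536, -0.461, 0.536]
contact_force: [0.3, -4.3, 3.5]
width: 0.0219
22.75 pos [ 0.6378 -0.0176  0.1396] F [ 0.3 -4.3  3.5] T [-0.92 -0.14  0.02] w 0.0219
tool axes cols [[0.0, 0.989, 0.15], [-0.0, 0.15, -0.989], [-1.0, 0.0, 0.0]]
j [-0.151  0.329  1.576 -0.     1.236 -0.301]
n 2062
tilt to cover -4.95 deg, perp 0.04 deg, z at axis 0.1040, rms 0.0006
```

```bash
python3 -m inch '[[-0.3,0,-1,0],[0,0,0,0],[0,0,0,0]]'
python3 -c "
from tilt import *
st();tilt('w18')"
```

```text
time_s: 23.1
tool_pos: [0.6377, -0.0168, 0.14]
eef_rot: [0.461, 0.536, -0.461, 0.536]
contact_force: [0.5, -5.8, 2.7]
width: 0.0216
23.1 pos [ 0.6377 -0.0168  0.14  ] F [ 0.5 -5.8  2.7] T [-0.95 -0.11  0.04] w 0.0216
tool axes cols [[0.0, 0.989, 0.15], [-0.001, 0.15, -0.989], [-1.0, 0.0, 0.001]]
j [-1.500e-01  3.280e-01  1.577e+00 -1.000e-03  1.236e+00 -3.000e-01]
n 2016
tilt to cover -5.88 deg, perp 0.04 deg, z at axis 0.1045, rms 0.0006
```

View pics/w18.png

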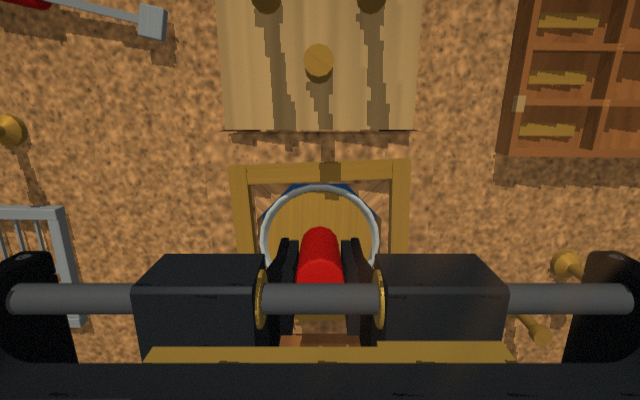

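−5.9° measured, about −6.1° corrected, while still seated in the funnel. Return to upright and home.

```bash
python3 -m inch '[[0.4,0,1,0],[0.5,0,1,0],[0.5,0,1,0],[0.5,0,1,0],[0.5,0,1,0],[0.6,0,1,0],[0.3,0,0.4,0],[0,0,0,0],[0,0,0,0]]'
python3 -c "
from tilt import *
st();tilt('w19')"
```

```text
time_s: 24.05
tool_pos: [0.6384, -0.0225, 0.1365]
eef_rot: [0.461, 0.536, -0.461, 0.536]
contact_force: [-0.1, 2.5, 3.2]
width: 0.0217
24.05 pos [ 0.6384 -0.0225  0.1365] F [-0.1  2.5  3.2] T [0.58 0.05 0.04] w 0.0217
tool axes cols [[-0.0, 0.989, 0.15], [0.0, 0.15, -0.989], [-1.0, -0.0, -0.0]]
j [-0.159  0.334  1.576  0.     1.232 -0.309]
n 2590
tilt to cover -0.67 deg, perp 0.04 deg, z at axis 0.1007, rms 0.0006
```

Near home. A small finishing shift, then let go and check.

```bash
python3 -m inch '[[0.5,0,0.7,0],[0,0,0,0],[0,0,0,0]]'
python3 -c "
from tilt import *
st();tilt('w20')"
python3 -m inch '[[0,0,0,0],[0,0,0,0],[0,0,0,0]]' 26
python3 -c "
from tilt import *
st();tilt('w21')"
```

```text
time_s: 24.4
tool_pos: [0.6385, -0.023, 0.1365]
eef_rot: [0.461, 0.536, -0.461, 0.536]
contact_force: [-1.7, 4.3, 5.3]
width: 0.0212
24.4 pos [ 0.6385 -0.023   0.1365] F [-1.7  4.3  5.3] T [0.86 0.22 0.02] w 0.0212
tool axes cols [[-0.0, 0.989, 0.15], [0.001, 0.15, -0.989], [-1.0, 0.0, -0.001]]
j [-1.600e-01  3.340e-01  1.576e+00  1.000e-03  1.232e+00 -3.100e-01]
n 2668
tilt to cover -0.22 deg, perp 0.12 deg, z at axis 0.1008, rms 0.0006
time_s: 24.75
tool_pos: [0.6383, -0.024, 0.1354]
eef_rot: [0.461, 0.536, -0.461, 0.536]
contact_force: [-1.0, -0.5, -0.5]
width: 0.0255
24.75 pos [ 0.6383 -0.024   0.1354] F [-1.  -0.5 -0.5] T [-0.02 -0.1   0.03] w 0.0255
tool axes cols [[-0.001, 0.989, 0.15], [-0.001, 0.15, -0.989], [-1.0, -0.001, 0.0]]
j [-1.610e-01  3.360e-01  1.576e+00 -1.000e-03  1.230e+00 -3.100e-01]
n 2711
tilt to cover -0.42 deg, perp -0.06 deg, z at axis 0.1003, rms 0.0006
```

The stopper is released, but it sits about 0.7° off its first seated reading (−0.42° against +0.33°). I'll regrip and settle it.

```bash
python3 -m inch '[[-0.5,0,-0.4,0],[0,0,0,0],[0,0,0,0],[0,0,0,0]]' 0 12
python3 -m inch '[[0,0,1,0],[0.5,0,0.5,0],[0,0,0,0],[0,0,0,0]]'
python3 -c "
from tilt import *
st();tilt('w22')"
```

```text
time_s: 25.2
tool_pos: [0.6384, -0.0232, 0.1363]
eef_rot: [0.461, 0.536, -0.461, 0.536]
contact_force: [0.1, -0.4, -0.7]
width: 0.0218
time_s: 25.6
tool_pos: [0.6386, -0.0238, 0.1364]
eef_rot: [0.461, 0.537, -0.461, 0.536]
contact_force: [-3.1, 5.1, 3.4]
width: 0.0219
25.6 pos [ 0.6386 -0.0238  0.1364] F [-3.1  5.1  3.4] T [ 0.78  0.51 -0.08] w 0.0219
tool axes cols [[-0.0, 0.989, 0.15], [0.001, 0.15, -0.989], [-1.0, -0.0, -0.001]]
j [-1.610e-01  3.350e-01  1.575e+00  1.000e-03  1.232e+00 -3.120e-01]
n 2643
tilt to cover 0.35 deg, perp -0.06 deg, z at axis 0.1004, rms 0.0006
```

```bash
python3 -m inch '[[0.8,-0.4,-0.6,0],[0,0,0,0],[0,0,0,0]]'
python3 -c "
from tilt import *
st();tilt('w23')"
python3 -m inch '[[0,0,0,0],[0,0,0,0],[0,0,0,0]]' 26
python3 -c "
from tilt import *
st();tilt('w24')"
```

```text
time_s: 25.95
tool_pos: [0.6386, -0.0236, 0.1362]
eef_rot: [0.461, 0.536, -0.461, 0.536]
contact_force: [-3.1, 3.7, 5.4]
width: 0.0216
25.95 pos [ 0.6386 -0.0236  0.1362] F [-3.1  3.7  5.4] T [ 0.71  0.45 -0.03] w 0.0216
tool axes cols [[0.001, 0.989, 0.15], [0.0, 0.15, -0.989], [-1.0, 0.001, -0.0]]
j [-0.16   0.334  1.577  0.     1.23  -0.311]
n 2643
tilt to cover 0.01 deg, perp -0.05 deg, z at axis 0.1003, rms 0.0006
time_s: 26.3
tool_pos: [0.6384, -0.0245, 0.1351]
eef_rot: [0.461, 0.536, -0.461, 0.536]
contact_force: [0.2, -1.1, 1.1]
width: 0.0258
26.3 pos [ 0.6384 -0.0245  0.1351] F [ 0.2 -1.1  1.1] T [-0.   -0.07 -0.  ] w 0.0258
tool axes cols [[0.0, 0.989, 0.15], [-0.001, 0.15, -0.989], [-1.0, 0.0, 0.001]]
j [-1.610e-01  3.350e-01  1.577e+00 -1.000e-03  1.228e+00 -3.110e-01]
n 2778
tilt to cover -0.27 deg, perp -0.12 deg, z at axis 0.1003, rms 0.0006
```

```bash
python3 -m inch '[[0,0,0,0],[0,0,0,0],[0,0,0,0],[0,0,0,0],[-10,0,0,0],[-25,0,0,0],[-30,0,0,0],[-30,0,0,0],[-20,0,0,0],[0,0,45,0],[0,0,45,0],[0,0,0,0],[0,0,0,0],[0,0,0,0]]' 60
python3 - <<'E'
from tilt import *
s=tilt('w25')
c=bot.get_calibration('wrist');p,d=bot.capture('wrist')
K=np.array(c['mtx']);Rm=np.array(c['R']);t=np.array(c['t']).ravel();vv,uu=np.mgrid[0:400,0:640]
X=(np.stack([uu,vv,np.ones_like(uu)],-1)@np.linalg.inv(K).T*d[...,None]-t)@Rm
m=(np.abs(X[...,2]-.106)<.004)&(np.hypot(X[...,0]-.6213,X[...,1]-.0949)<.045)&(vv<250);Q=X[m]
if m.sum()>50:
    A=np.c_[Q[:,:2]-Q[:,:2].mean(0),np.ones(len(Q))];co=np.linalg.lstsq(A,Q[:,2],rcond=None)[0]
    print('rack plane tilt to cover',np.degrees(-co[:2]@[.1504,-.9886]),'perp',np.degrees(-co[:2]@[.9886,.1504]),co[2],m.sum())
snap('side','s25')
b=cv2.imread('pics/s25.png');cv2.imwrite('pics/s25c.png',cv2.resize(b[130:230,190:340],None,fx=5,fy=5,interpolation=cv2.INTER_CUBIC))
st()
E
```

```text
time_s: 27.75
tool_pos: [0.6517, -0.1123, 0.2505]
eef_rot: [0.461, 0.536, -0.461, 0.536]
contact_force: [-0.5, -0.8, 0.2]
width: 0.06
n 2379
tilt to cover -0.32 deg, perp -0.15 deg, z at axis 0.1002, rms 0.0007
27.9 pos [ 0.6517 -0.1117  0.2504] F [-0.2 -0.7  0.4] T [ 0.02 -0.12  0.02] w 0.0601
tool axes cols [[0.0, 0.988, 0.151], [0.0, 0.151, -0.988], [-1.0, 0.0, -0.0]]
j [-0.289  0.296  1.404  0.     1.441 -0.441]
```

View pics/w25.png

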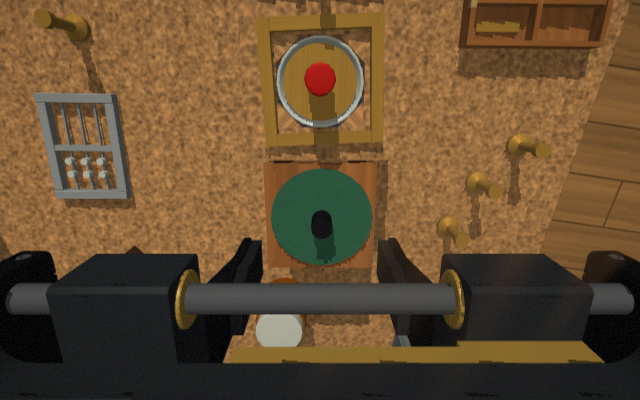

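View pics/s25c.png

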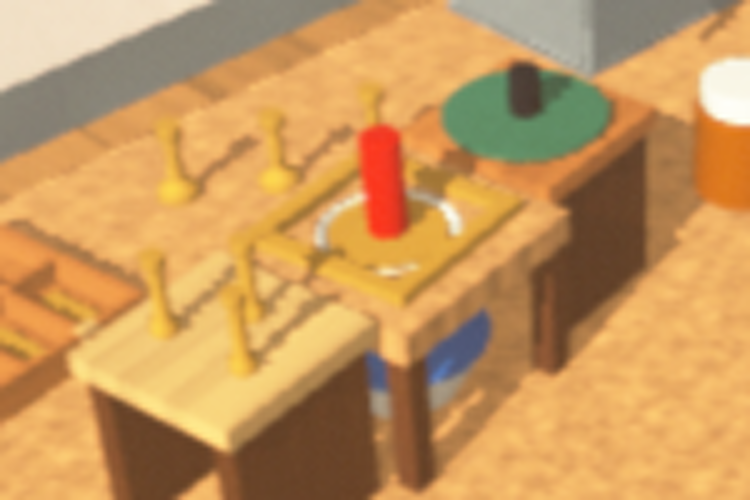

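The stopper is home and upright at (320,80), the frame is in place, and the cover sits fully on the ledge at (322,215). The arm is clear, so I'm handing in.

```bash
python3 -c "
from h import *
print(bot.finish_job());st()"
```

```text
the job is handed in; nothing more can be done
None
the job is handed in; nothing more can be done
```

The job is done and handed in at about 28 s of the 64 s. My last checks found the stopper fully home and upright, the cover on the ledge and the frame where it was.

- **Cover:** I slid it off the frame by pushing the knob between loosely set fingers, with no lifting. It rests within about 1–2 mm of the ledge's centre.
- **Stopper:** I lowered the red-handled stopper through the frame. It first touched the funnel wall about 1 mm off-centre (side force about 7 N), so I eased it over until it seated.
- **Rocking:** It measured +6.6° towards the cover, then −5.9° the other way. With no force on it at home the reading was about +0.3°, so the true angles are nearer 6.3° and 6.2°. It moved freely both ways.
- **Release:** My first release left it reading −0.4° instead of +0.3°, so I gripped it again, settled it and let go.
- **Last checks:** The rim is at z = 0.1002 m, level with the deck, and the tilt is about 0.3°. The depth readings wandered by about as much, so treat it as upright to within roughly half a degree. A check of that reading against the rack's surface gave no result, because the rack was out of view. The last wrist and side pictures show nothing else moved, but they do not show the whole bench.

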